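Close up the weight set

ROBOT

A 6-joint arm with a two-finger parallel gripper is mounted at the origin on the work surface. World frame = base frame: x ahead of the robot, y to its left, z up, the work surface at z = 0. Lengths are in m, angles in rad, forces in N, time in s.
With the tool pointing down it reaches from about 0.3 to 0.875 m from the base axis. Payload 6.4 kg.
Tool frame: the origin (TCP) lies between the finger pads; the fingertips stand ctrl.tip_reach ahead of it and the grasp point (between the pads) lies 11 mm behind it (ctrl.tip_reach is the distance from the TCP to the fingertips, in m); z points along the fingers, x is the direction in which the jaws open and shut, and the axes are right-handed (so a half turn about z gives the same grasp; the last joint's range is limited). The gripper opens to 85 mm and grips with 20 to 120 N. Pads are 22 mm wide; open, the fingers measure 114 mm over their backs; the gripper's body (76 mm by 85 mm) begins 54 mm behind the grasp point. The pads swing forward as they close: fully open they stand 13 mm farther back than shut.
Start: joints at [-1.463, 0.181, 1.607, -0, 1.354, -0.206], TCP at [0.178, -0.547, 0.239] pointing down, gripper open.
Joint ranges: [-2.99, 2.99], [-0.89, 2.07], [0.3, 2.58], [-1.14, 4.28], [0, 2.63], [-3.12, 3.12]. Speed limits (rad/s): [2.57, 2.57, 3.01, 3.14, 3.14, 3.14].

INTERFACE

Orientations are given as a unit quaternion [w, x, y, z].
In Python, from bench import telemetry, viewer, ticket, nets, ctrl gives the robot as it stands.
- The arm moves only by the tool step_arm, never from a script. Its argument "plan" is a list of rows, each a list of 2 entries, a list of its own where there are three numbers: the shift along the tool's x, y, z in m, then the turn, a rotation vector about the tool's x, y, z in degrees. A call has 1 to 5 rows; each row is the pose to reach, as a shift and turn from the pose commanded when the call began, along the tool's axes at that moment; what a row does not reach only later rows make up. A row lasts 1/10 s, in which the tool goes at most 50 mm and 8.59 degrees, less where a joint would pass 70% of its speed; a pose out of reach is approached as far as the arm can. A call with a gripper value outside its range is refused whole. "fingers" is the opening in per cent of the stroke, from 0 (shut) to 100 (fully open), set as the call begins (left out, the last holds). The fingers move at their own pace and stop on an object; the grip force is fixed at half the most. Time passes only in rows, so rows that repeat a pose let the fingers close. It gives the time, the measured TCP pose, the force and the opening at its end, in the units of the state.
- telemetry.get_obs(): the state, without advancing time (a new reading comes with each control period).
- viewer.camera(name): name is "scene" or "top"; returns the picture (384x512x3 uint8, red, green, blue); there is no depth.
- viewer.get_calibration(name): a dict with "K" (3x3 intrinsics, pixels), "dist" ([k1, k2, p1, p2, k3] as OpenCV has them; the pictures are not rectified), "origin" and "orientation" of the camera in the world. Camera axes: x right, y up, looking along -z (the intrinsics and any distortion apply to the point x, -y, -z); pixel columns grow to the right and rows downward; lengths in m; the calibration is good to about 2 mm. A picture is of the moment at which its call begins. get_calibration takes no time and is no camera call.
- ticket.hand_in(): hands the job in, once; it reports no verdict.
Trained networks look in the newest picture that a camera, given by its name, has taken for a name from the list of things; names that differ only in an ending like _2 or _b are one class to them, and where a whole thing is asked for, a point or a joint stands for the part that bears it (a point fixed in the world has none). Each returns a list of dicts, best first, with "score" (0 to 1); they miss things now and then, are a little off and sometimes report something else, mostly with a low value. They report only what shows in the picture. A call takes as long as a camera call.
- nets.boxes_of(thing, camera): "extent" ([left, top, right, bottom] in pixels, round what is visible of it).
The state is a dict: "time_s": time; "q": joint angles; "dq": joint speeds; "joint_efforts": joint torques, N m; "eef_pos": TCP position; "eef_rot": TCP orientation; "wrist_force": force on the tool from outside, world axes, zero at the start; "torque": the same for the moment, N m; "opening": opening from 0.0 (shut) to 1.0 (fully open).
Only numpy, scipy, OpenCV 4.12 (cv2) and the standard library are available. Lean on these libraries where they do the work, as an engineer would, in place of code of your own. Each camera call takes 0.05 s, during which the arm holds its last target.

TASK

The weighing is finished, so close up the wooden weight set: using the fingers only, push the upright metal flap at the end of the case over until it lies flat over the small weights, and only then push the hinged lid over from behind and press it fully shut on top. Do not slam the lid, do not pick anything up, leave the case standing where it is with its weights in their wells, and leave the other things on the bench alone.

Things in the scene. Friction and masses are not known exactly. Their poses are not given: they have to be found in the camera images.
- case: Open wooden case of a laboratory weight set, loose on the bench, about 2.6 kg with all it carries; outside 140 mm along its x, 250 mm along its y, rim 62 mm above the bench, walls 8 mm. Origin: centre of its underside. Its x axis points to the lid's hinge side (away from the robot, turned up to about 50 degrees to the robot's right or 20 to its left), y to the end where the flap is hinged, z up. A low grip handle stands 10 mm proud of its front (-x) face.
- lid (a joint): Lid angle in rad: 0 = fully shut on the rim, 1.57 = standing upright, up to 1.85 = leaning back at its stop. Stiff friction hinge (about 0.34 N m): it stays where it is left, does not fall and does not spring; about 3 to 5 N at the free edge swings it. The lid is a shallow wooden shell, 140 mm from hinge to free edge, 250 mm wide, 20 mm thick, 0.32 kg. Shut, its top is 82 mm above the bench. A standing flap blocks it from about 1.3 rad down.
- lid_hinge (a point): Middle of the lid's hinge line, on the top rear rim of the case: 70 mm along the case's +x from its centre, 62 mm above the bench. The hinge runs along the case's y. The axes turn with the lid: its -x axis runs from the hinge to the free edge, its z axis points out of the outer face, which lies 20 mm from the hinge along z.
- lid_edge (a point): Middle of the lid's free edge, on its outer face: 140 mm from the hinge line towards the edge and 20 mm outwards. The outer face is the one away from the weights (the top when shut, the rear when open). A finger lip 50 mm long projects 3.5 mm at the middle of the edge.
- flap (a joint): Flap angle in rad: 0 = lying flat on its ledges in the case, 1.57 = upright, up to 1.8 = leaning outwards at its stop. Stiff friction hinge (about 0.08 N m): it stays where it is left; about 1 to 1.5 N at the free edge folds it. Plain aluminium sheet 3 mm thick, 112 mm wide along the case's x, 100 mm from hinge to free edge, 0.09 kg.
- flap_hinge (a point): Middle of the flap's hinge line, which runs along the case's x inside the wall of the +y end: 112 mm along the case's +y from its centre, 55 mm above the bench. The axes turn with the flap: -y runs from the hinge to the free edge, z points out of its outer face (3 mm from the hinge line), which is the top when flat.
- flap_edge (a point): Middle of the flap's free edge, 100 mm from the hinge line. Flat, it comes to rest at 12 mm along the case's y from the centre and 56 mm above the bench, just below the rim.
- weight_200_rear: Steel knob weight, 28 mm diameter, 50 mm tall, 0.2 kg, loose in a 30 mm deep well of the case (rear, -y half); its top stands 64 mm above the bench. Origin: centre of its underside.
- weight_200_front: The same kind of weight in the front well of the -y half. Origin: centre of its underside.
- weight_100: Steel knob weight, 22 mm diameter, 41 mm tall, 0.1 kg, loose in a 30 mm deep well near the case's middle; its top stands 55 mm above the bench. Origin: centre of its underside.
- tweezers: Bystander: steel weight tweezers lying on the bench in front of the case, 130 mm long, 14 mm high. Origin: under its middle.
- dish: Bystander: small aluminium weighing dish, 40 mm diameter, 11 mm high, on the bench behind the open lid. Origin: centre of its underside.
- magnet: Bystander: red magnet block on a steel base, 70 x 34 mm, 38 mm high, beside the case's -y end. Origin: centre of its underside.
- multimeter: Bystander: hand multimeter in a blue holster lying on its back, 190 x 95 mm, 52 mm high, to the robot's right, between case and balance. Origin: centre of its underside.
- beaker: Bystander: glass beaker, 68 mm diameter, 90 mm high, beyond the case's +y end. Origin: centre of its underside.

How it is judged:
On the way, in this order (a step that is already met when the one before it is completed fails the run):
1. the flap is folded down flat while the lid is still open (value of joint flap below 0.08 rad and value of joint lid above 1 rad), for 0.2 s.
2. the lid is swung fully shut over the folded flap (value of joint lid below 0.05 rad and value of joint flap below 0.08 rad), for 0.2 s.
At the end, for the whole second after the job is handed in: The flap lies flat (within 0.08 rad) and the lid is fully shut over it (within 0.05 rad, 7 mm at its edge); the case stands flat, at rest and within 25 mm of where it was, with the three loose weights in their wells (all of step 2 and distance of case from where it was at the start of the episode below 0.025 m and linear speed of case below 0.02 m/s and angle between case's own z axis and vertical below 0.03 rad and z of each of weight_200_rear, weight_200_front, weight_100 in the frame of case below 0.024 m); the robot touches nothing.
It fails at once if the lid is brought down on the flap before the flap is folded (value of joint lid below 1 rad and value of joint flap above 0.3 rad).
It fails at once if the lid is slammed (swings shut faster than 4 rad/s, over half a metre a second at its edge) (velocity of joint lid below -4 rad/s).
It fails at once if the case is shoved more than 25 mm, lifted or tipped (distance of case from where it was at the start of the episode above 0.025 m or height (world z) of case above 0.012 m or angle between case's own z axis and vertical above 0.12 rad).
It fails at once if the arm or the gripper's body, not the fingers, pushes on the case, flap or lid (over 5 N) (contact force between the arm and case above 5 N).
It fails at once if a weight is taken out of its well, or a bystander is picked up or pushed more than 25 mm (z of any of weight_200_rear, weight_200_front, weight_100 in the frame of case above 0.03 m or distance of any of tweezers, dish, magnet, multimeter, beaker from where it was at the start of the episode above 0.025 m).
It also fails if it takes over 48 s, if anything falls off the work surface, if the arm or the gripper's body presses on something with over 40 N, if the wrist force passes 120 N, or if a joint passes its speed limit or range.

## Working session

There is one attempt and no reset: what is moved stays moved. The work goes in short steps, Python scripts to look and compute and a tool call to move; the robot and the scene stay as the last step left them, time stands still between calls to the robot, and variables do not carry over. Pictures are saved under pics/ and viewed, and the job is handed in when it is done.

Besides the shell and the picture viewer there is one more tool, called after "Request:" by a JSON object that holds its "name" and its "arguments", one argument or row to a line. step_arm: Moves the arm, as the interface text tells. Its arguments: {"type":"object","properties":{"plan":{"type":"array"},"fingers":{"type":"number"}},"required":["plan"]}

```bash
ls; mkdir -p pics; python3 - <<'E'
from bench import telemetry, viewer, ticket, nets, ctrl
import cv2
print(telemetry.get_obs(), ctrl.tip_reach)
for n in ("scene","top"):
    im=viewer.camera(n); cv2.imwrite(f"pics/{n}0.png",im[:,:,::-1])
    c=viewer.get_calibration(n);print(c)
    for t in ("case","lid","flap","lid_edge","weight_200_rear","weight_100","tweezers","dish","magnet","multimeter","beaker"):
        print(n,t,[(d['score'],d['extent']) for d in nets.boxes_of(t,n)][:3])
E
```

```text
pics
{'time_s': 0.0, 'q': array([-1.46327401e+00,  1.81511083e-01,  1.60802001e+00,  6.27955821e-06,
        1.35376618e+00, -2.06303966e-01]), 'dq': array([-9.74272028e-05, -6.15081363e-04,  8.30747138e-04,  4.43575164e-04,
       -1.08554654e-03,  2.70341783e-04]), 'joint_efforts': array([-3.35932627e-04, -4.44872367e+01, -3.51334083e+01, -2.28587883e-04,
        9.10829811e-03,  1.68717978e-06]), 'eef_pos': array([ 0.17746068, -0.54637104,  0.23839517]), 'eef_rot': array([-6.33749035e-04,  8.08918428e-01, -5.87920275e-01, -5.69910288e-04]), 'wrist_force': array([ 0.42971234,  0.38282909, -0.14632605]), 'torque': array([-0.00124671, -0.02775734, -0.01831486]), 'opening': 1.001514998964135} 0.008
{'K': array([[433.62385479,   0.        , 251.89484362],
       [  0.        , 433.62385479, 190.0945328 ],
       [  0.        ,   0.        ,   1.        ]]), 'dist': array([-0.04027618,  0.        ,  0.        ,  0.        ,  0.        ]), 'origin': array([ 0.88934456, -0.67967878,  0.97288524]), 'orientation': array([0.90444618, 0.31783745, 0.09913499, 0.26669965])}
scene case [(0.89, [
[... 960 characters left out ...]
94316,  0.70802182])}
top case [(0.87, [243.8, 131.7, 366.8, 240.3])]
top lid [(0.65, [264.8, 131.0, 367.8, 195.1])]
top flap [(0.59, [267.0, 130.9, 369.2, 196.2]), (0.57, [245.1, 152.4, 268.8, 193.1])]
top lid_edge [(0.77, [264.7, 132.3, 367.8, 194.1]), (0.62, [244.5, 149.2, 268.7, 194.5])]
top weight_200_rear []
top weight_100 [(0.46, [306.9, 189.1, 313.1, 193.0])]
top tweezers [(0.5, [256.3, 219.9, 300.7, 245.3])]
top dish []
top magnet [(0.66, [352.3, 187.5, 377.7, 212.8]), (0.61, [245.5, 148.5, 263.7, 193.9]), (0.38, [305.3, 187.8, 313.9, 195.2])]
top multimeter [(0.64, [267.6, 130.8, 367.4, 196.7]), (0.55, [374.2, 216.6, 415.4, 284.3])]
top beaker [(0.68, [218.8, 132.6, 247.0, 158.3])]
```

```bash
python3 - <<'E'
import cv2
a=cv2.imread("pics/scene0.png")[150:340,60:340]; cv2.imwrite("pics/scene0c.png",cv2.resize(a,None,fx=2.85,fy=2.85,interpolation=cv2.INTER_CUBIC))
a=cv2.imread("pics/top0.png")[110:300,200:430]; cv2.imwrite("pics/top0c.png",cv2.resize(a,None,fx=3.1,fy=3.1,interpolation=cv2.INTER_CUBIC))
E
```

```text
(no output)
```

View pics/scene0c.png

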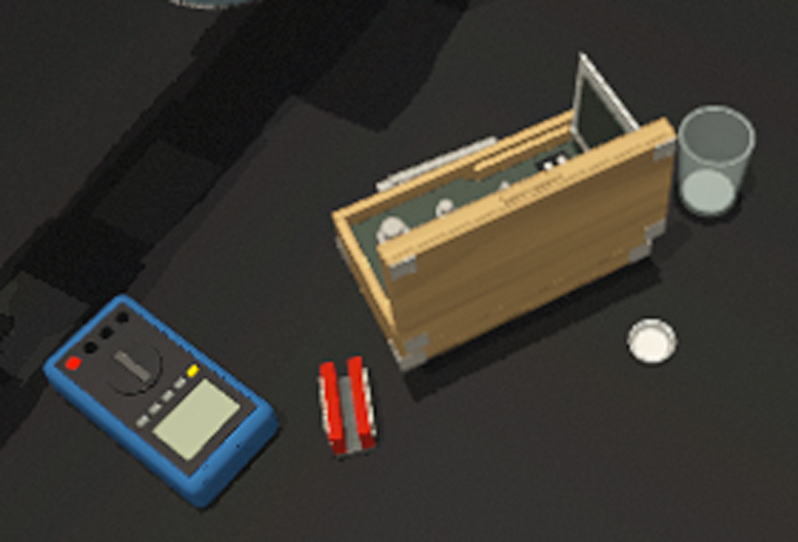

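View pics/top0c.png

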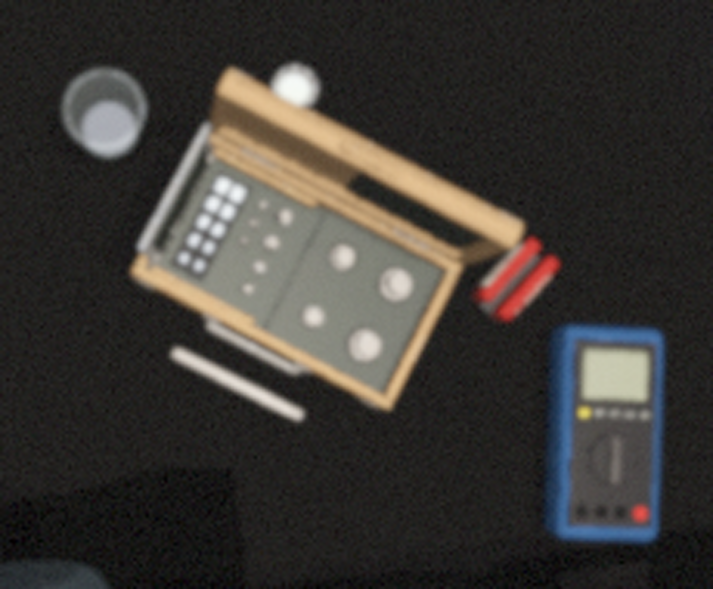

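View pics/top0.png

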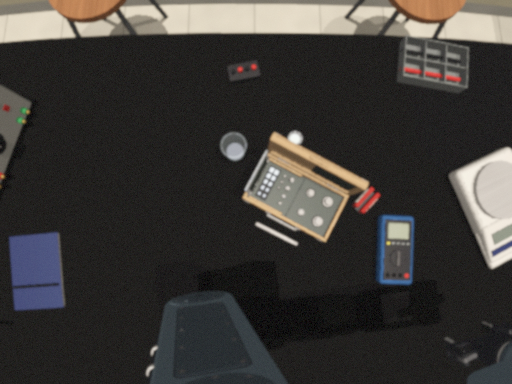

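```bash
cat > h.py <<'E'
import numpy as np, cv2
from scipy.spatial.transform import Rotation as R
from bench import viewer, telemetry
C={n:viewer.get_calibration(n) for n in("scene","top")}
def proj(n,P):
    c=C[n]; w,x,y,z=c["orientation"]; M=R.from_quat([x,y,z,w]).as_matrix()
    p=(np.atleast_2d(P)-c["origin"])@M; p=p*[1,-1,-1]
    return cv2.projectPoints(p.reshape(-1,1,3),np.zeros(3),np.zeros(3),c["K"],c["dist"])[0].reshape(-1,2)
def lidp(th,u,y,h): # u from hinge towards edge, h outwards
    return np.array([0.07-u*np.cos(th)+h*np.sin(th)*1, y, .062+u*np.sin(th)+h*np.cos(th)])
def flapp(ph,x,v,h): 
    return np.array([x,.112-v*np.cos(ph)+h*np.sin(ph),.055+v*np.sin(ph)+h*np.cos(ph)])
def world(s,p):
    c,si=np.cos(s[2]),np.sin(s[2]); p=np.atleast_2d(p)
    return np.stack([s[0]+c*p[:,0]-si*p[:,1],s[1]+si*p[:,0]+c*p[:,1],p[:,2]],1)
E
cat > fit.py <<'E'
from h import *
from scipy.optimize import least_squares
T=lambda a,b:((a+.5)/3.1-.5+200,(b+.5)/3.1-.5+110)
S=lambda a,b:((a+.5)/2.85-.5+60,(b+.5)/2.85-.5+150)
obs=[("top",lambda s:[-.07,.125,.062],T(133,272)),("top",lambda s:[-.07,-.125,.062],T(388,408)),
("top",lambda s:[.07,-.125,.062],T(464,262)),
("top",lambda s:lidp(s[3],.14,.125,.02),T(230,67)),("top",lambda s:lidp(s[3],.14,-.125,.02),T(525,224)),
("top",lambda s:lidp(s[3],.14,-.125,.0),T(519,243)),
("scene",lambda s:[-.07,-.125,.062],S(334,213)),
("scene",lambda s:lidp(s[3],.14,.125,.02),S(675,143)),("scene",lambda s:lidp(s[3],.14,-.125,.02),S(388,268)),
("scene",lambda s:lidp(s[3],.14,-.125,.0),S(379,250)),
("scene",lambda s:lidp(s[3],0,-.125,.02),S(405,366)),
("scene",lambda s:flapp(s[4],-.056,.1,0.0015),S(583,55)),("scene",lambda s:flapp(s[4],.056,.1,.0015),S(636,130)),
("top",lambda s:flapp(s[4],-.056,.1,0.0015),T(142,249)),("top",lambda s:flapp(s[4],.056,.1,.0015),T(208,125))]
def res(s): return np.concatenate([proj(n,world(s,f(s)))[0]-o for n,f,o in obs])
r=least_squares(res,[.5,-.1,-.4,1.6,1.6],loss='soft_l1')
print(r.x,np.degrees(r.x[2])); 
for o,e in zip(obs,res(r.x).reshape(-1,2)): print(o[0],e.round(1))
np.save("s.npy",r.x)
s=r.x
for n,cr,sc,of in(("scene",(150,340,60,340),2.85,(60,150)),("top",(110,300,200,430),3.1,(200,110))):
    im=cv2.imread(f"pics/{n}0c.png")
    polys=[[[a*.07,b*.125,z] for a,b in((1,1),(1,-1),(-1,-1),(-1,1))] for z in(0,.062)]
    polys+=[[lidp(s[3],u,y,h) for u,y in((0,.125),(.14,.125),(.14,-.125),(0,-.125))] for h in(0,.02)]
    polys+=[[flapp(s[4],x,v,0) for x,v in((-.056,0),(-.056,.1),(.056,.1),(.056,0))]]
    for p in polys:
        q=(proj(n,world(s,np.array(p)))-of+.5)*sc
        cv2.polylines(im,[q.round().astype(int)],True,(0,255,0),1)
    cv2.imwrite(f"pics/{n}_fit.png",im)
E
python3 fit.py
```

```text
[ 0.50089024 -0.19183205 -0.49241896  1.60005319  1.65689583] -28.213528269258983
top [-0.1 -0. ]
top [0.8 0.1]
top [-0.3  0.7]
top [ 0.4 -0.3]
top [ 0.5 -0.7]
top [-1.2  0.7]
scene [-1.2  0.7]
scene [ 1.1 -1.7]
scene [0.2 0.6]
scene [-0.5 -0.3]
scene [ 0.2 -3.4]
scene [-1. -0.]
scene [3.7 4.3]
top [-0.2  0.2]
top [ 0.1 -0.2]
```

```bash
sed -i 's/,("scene",lambda s:flapp(s\[4\],.056,.1,.0015),S(636,130))//; s/^("scene",lambda s:lidp(s\[3\],0,-.125,.02),S(405,366)),$//' fit.py; python3 fit.py; python3 -c "
import cv2,numpy as np
a=cv2.imread('pics/scene_fit.png');b=cv2.imread('pics/top_fit.png')
cv2.imwrite('pics/f1.png',a)"
```

```text
[ 0.5011978  -0.19163626 -0.49498928  1.59948777  1.65902749] -28.36079691582949
top [-0.2 -0.3]
top [0.6 0. ]
top [-0.4  0.7]
top [ 0.5 -0.5]
top [ 0.4 -0.6]
top [-1.3  0.8]
scene [-1.   0.5]
scene [ 1.2 -1.6]
scene [0.2 0.5]
scene [-0.5 -0.4]
scene [-0.6 -0. ]
top [-0.3 -0.1]
top [ 0.1 -0.5]
```

View pics/scene_fit.png

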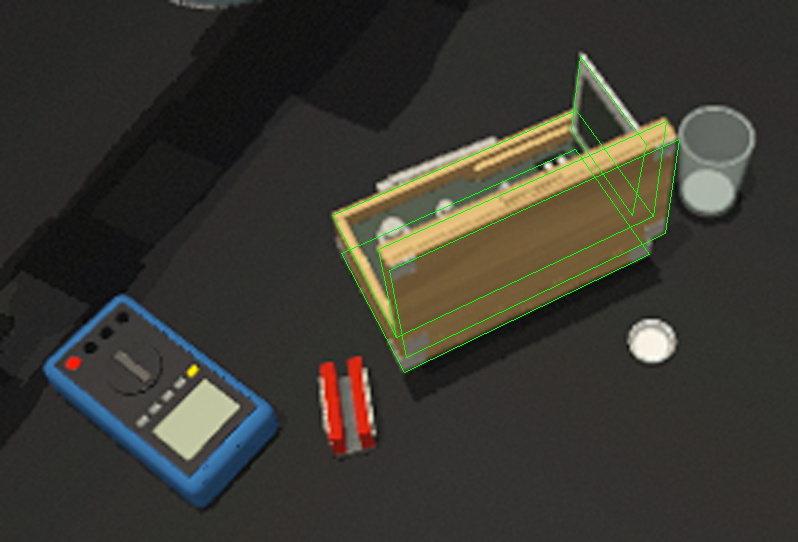

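View pics/top_fit.png

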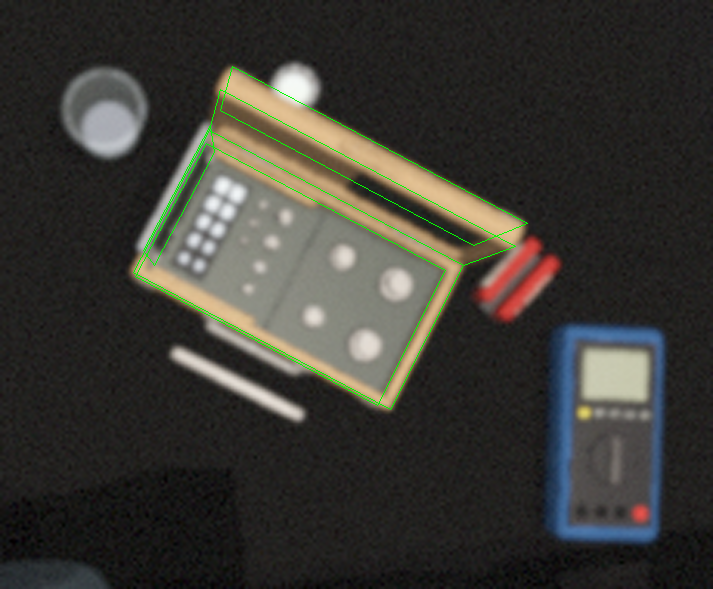

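```bash
cat >> h.py <<'E'
S=np.load("s.npy")
def unproj(n,uv,z):
    c=C[n]; w,x,y,zz=c["orientation"]; M=R.from_quat([x,y,zz,w]).as_matrix()
    p=cv2.undistortPoints(np.array([[uv]],float),c["K"],c["dist"])[0,0]
    d=M@np.array([p[0],-p[1],-1]); t=(z-c["origin"][2])/d[2]; return c["origin"]+t*d
def tocase(P):
    c,s=np.cos(S[2]),np.sin(S[2]); d=np.asarray(P)[:2]-S[:2]; return np.array([c*d[0]+s*d[1],-s*d[0]+c*d[1],P[2]])
def now():
    o=telemetry.get_obs(); w,x,y,z=o["eef_rot"]; M=R.from_quat([x,y,z,w]).as_matrix(); return o,M
def shift(tip_case):
    o,M=now(); P=world(S,tip_case)[0]+[0,0,.008]
    return (M.T@(P-o["eef_pos"])*1000).round(1)
def turn():
    o,M=now(); c,s=np.cos(S[2]),np.sin(S[2])
    T=np.array([[c,s,0],[s,-c,0],[0,0,-1]]); return np.degrees(R.from_matrix(M.T@T).as_rotvec()).round(1)
def tip():
    o,M=now(); return tocase(o["eef_pos"]+M[:,2]*.008).round(4)
E
python3 - <<'E'
from h import *
for n,uv in(("top",(235.5,151)),("scene",(308.5,217))): print("beaker base",tocase(unproj(n,uv,0.002)))
print("beaker top",tocase(unproj("scene",(311.5,197),.09)))
print(turn(),tip(),world(S,[-.025,.150,.26]),shift([-.025,.16,.26]))
E
```

```text
beaker base [0.04014516 0.20828604 0.002     ]
beaker base [0.03940681 0.21148399 0.002     ]
beaker top [0.03859976 0.21158973 0.09      ]
[ -0.    0.  -43.7] [-0.1161 -0.4664  0.2313] [[ 0.55045179 -0.04776464  0.26      ]] [-366.6 -516.1  -28.7]
```

Request:
{"name": "step_arm", "arguments": {
  "plan": [
    [[-30,-40,-28],[0,0,-8]],
    [[-60,-80,-28],[0,0,-16]],
    [[-90,-120,-28],[0,0,-24]],
    [[-115,-160,-28],[0,0,-32]],
    [[-140,-200,-28],[0,0,-40]]
  ],
  "fingers": 0
}}

```text
time_s: 1.7
eef_pos: [0.3187, -0.3507, 0.2999]
eef_rot: [0.0, 0.962, -0.273, 0.001]
wrist_force: [1.4, -0.9, 0.1]
opening: 0.144
```

```bash
python3 - <<'E'
from h import *
print(turn(),tip(),shift([-.025,.155,.26])/1000, telemetry.get_obs()['q'].round(2))
E
```

```text
[ 0.  -0.1 -3.4] [-0.0851 -0.2267  0.2919] [ 0.0375 -0.3846  0.0317] [-1.08 -0.1   1.78  0.    1.47 -0.53]
```

My first call was in mm by mistake; the per-row cap kept it harmless. From here the shifts are in metres.

Request:
{"name": "step_arm", "arguments": {
  "plan": [
    [[0.005,-0.048,0.0],[0,0,-3.4]],
    [[0.01,-0.096,0.0],[0,0,-3.4]],
    [[0.015,-0.144,0.0],[0,0,-3.4]],
    [[0.02,-0.192,0.0],[0,0,-3.4]],
    [[0.025,-0.24,0.0],[0,0,-3.4]]
  ]
}}

```text
time_s: 2.2
eef_pos: [0.4673, -0.1602, 0.2995]
eef_rot: [0.0, 0.969, -0.247, 0.0]
wrist_force: [1.4, -1.0, 0.2]
opening: -0.001
```

```bash
python3 - <<'E'
from h import *
print(turn(),tip(),shift([-.025,.155,.26])/1000, telemetry.get_obs()['q'].round(2))
E
```

```text
[ 0.  -0.1 -0.3] [-0.0448  0.0116  0.2915] [ 0.0191 -0.1435  0.0315] [-0.57 -0.05  1.73 -0.    1.46 -0.07]
```

Request:
{"name": "step_arm", "arguments": {
  "plan": [
    [[0.007,-0.048,0.0],[0,0,0]],
    [[0.014,-0.096,0.0],[0,0,0]],
    [[0.02,-0.145,0.0],[0,0,0]],
    [[0.02,-0.145,0.03],[0,0,0]],
    [[0.02,-0.145,0.08],[0,0,0]]
  ]
}}

```text
time_s: 2.7
eef_pos: [0.5567, -0.0431, 0.2219]
eef_rot: [0.0, 0.969, -0.245, 0.004]
wrist_force: [0.8, -1.0, -0.4]
opening: 0.002
```

```bash
python3 - <<'E'
from h import *
print(turn(),tip(),shift([-.025,.155,.125])/1000, telemetry.get_obs()['q'].round(2))
for n,(y0,y1,x0,x1) in(("scene",(100,290,100,360)),("top",(90,280,180,400))):
    im=viewer.camera(n)[y0:y1,x0:x1,::-1]; cv2.imwrite(f"pics/{n}1.png",cv2.resize(im,None,fx=3,fy=3,interpolation=cv2.INTER_CUBIC))
E
```

```text
[-0.1 -0.5 -0.1] [-0.0216  0.1571  0.2139] [-0.0041  0.0022  0.0889] [-0.29  0.15  1.67  0.    1.3   0.21]
```

View pics/scene1.png

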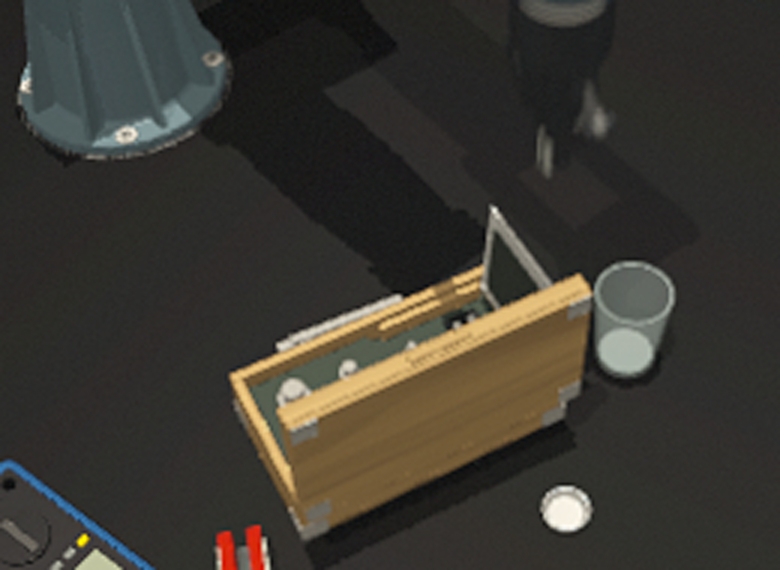

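View pics/top1.png

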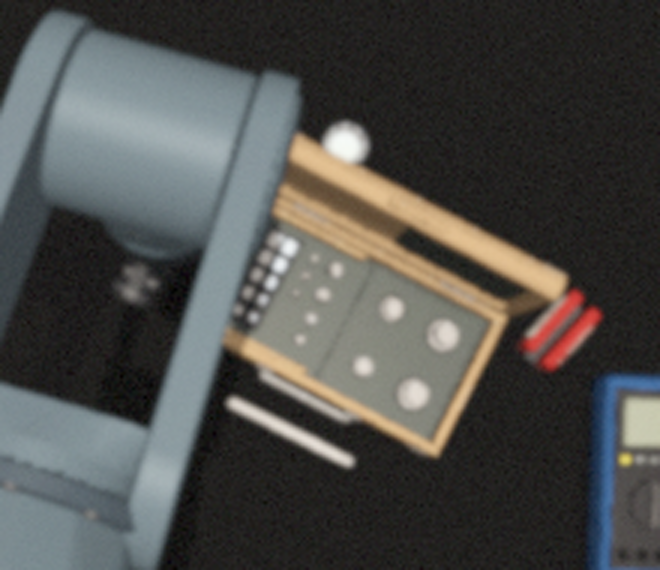

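```bash
python3 - <<'E'
from h import *
for n,o in(("scene",(100,100)),("top",(180,90))): print((proj(n,world(S,tip()))[0]-o+.5)*3)
print(turn(),tip(),shift([-.025,.152,.125])/1000)
E
```

```text
[543.79957365 174.87524732]
[175.72220444 244.26864038]
[ 0.2  0.7 -0.2] [-0.0289  0.1541  0.2044] [0.0048 0.0019 0.0793]
```

Request:
{"name": "step_arm", "arguments": {
  "plan": [
    [[0.003,0.0,0.03],[0,0,0]],
    [[0.003,0.0,0.06],[0,0,0]],
    [[0.003,0.0,0.079],[0,0,0]],
    [[0.003,0.0,0.079],[0,0,0]]
  ]
}}

```text
time_s: 3.2
eef_pos: [0.5548, -0.0458, 0.1391]
eef_rot: [-0.0, 0.969, -0.248, -0.002]
wrist_force: [-0.9, -0.2, -0.5]
opening: 0.003
```

```bash
python3 - <<'E'
from h import *
print(turn(),tip(),shift([-.025,.152,.125])/1000, telemetry.get_obs()['wrist_force'])
for n,(y0,y1,x0,x1) in(("scene",(100,290,100,360)),("top",(90,280,180,400))):
    im=viewer.camera(n)[y0:y1,x0:x1,::-1]; im=cv2.resize(im,None,fx=3,fy=3,interpolation=cv2.INTER_CUBIC)
    p=((proj(n,world(S,tip()))[0]-(x0,y0)+.5)*3).astype(int); cv2.circle(im,p.tolist(),3,(0,255,0),1)
    cv2.imwrite(f"pics/{n}2.png",im)
E
```

```text
[ 0.   0.2 -0.3] [-0.0222  0.1538  0.1311] [-0.0028  0.0018  0.0061] [-0.88650214 -0.18057144 -0.4586764 ]
```

View pics/scene2.png

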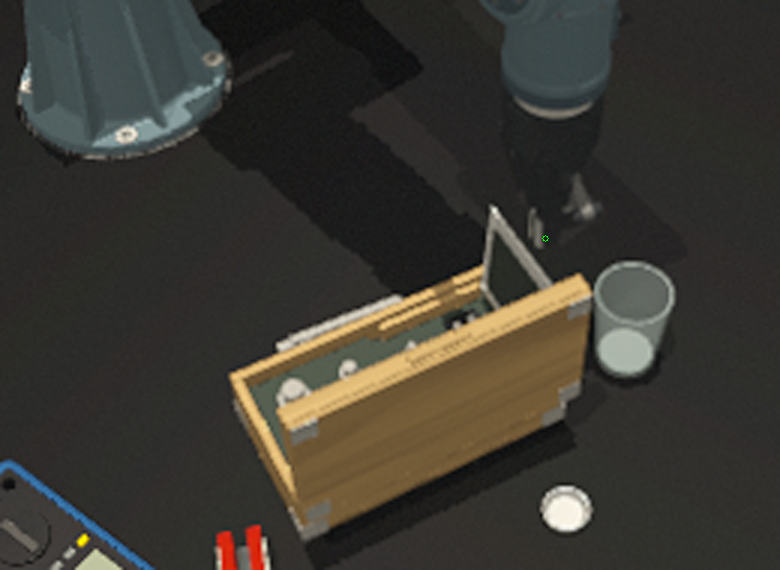

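View pics/top2.png

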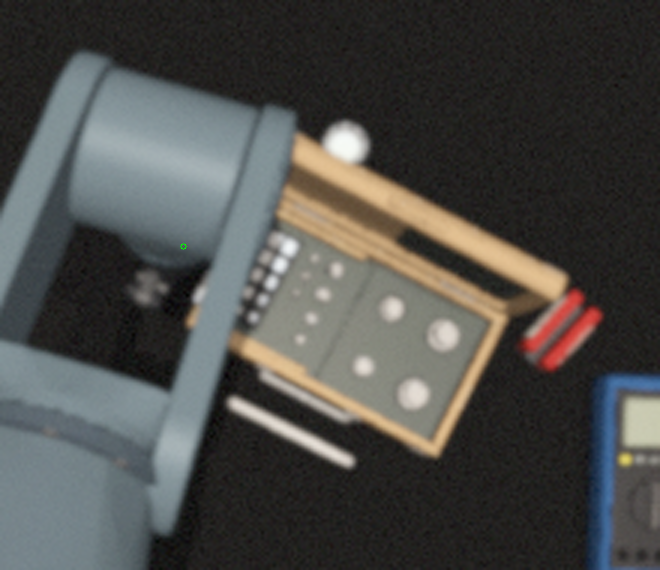

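```bash
python3 - <<'E'
from h import *
t=tip();print(t)
for ph in np.arange(1.7,-.01,-.1):
    f=flapp(ph,-.025,.075,.003); y,z=f[1]+.011,f[2]
    print(round(ph,2),"tip y,z",y.round(3),z.round(3)," shift y,z",(t[1]-y).round(3),(t[2]-z).round(3))
E
```

```text
[-0.0201  0.1544  0.134 ]
1.7 tip y,z 0.136 0.129  shift y,z 0.019 0.005
1.6 tip y,z 0.128 0.13  shift y,z 0.026 0.004
1.5 tip y,z 0.121 0.13  shift y,z 0.034 0.004
1.4 tip y,z 0.113 0.129  shift y,z 0.041 0.005
1.3 tip y,z 0.106 0.128  shift y,z 0.049 0.006
1.2 tip y,z 0.099 0.126  shift y,z 0.056 0.008
1.1 tip y,z 0.092 0.123  shift y,z 0.063 0.011
1.0 tip y,z 0.085 0.12  shift y,z 0.069 0.014
0.9 tip y,z 0.079 0.116  shift y,z 0.076 0.018
0.8 tip y,z 0.073 0.111  shift y,z 0.082 0.023
0.7 tip y,z 0.068 0.106  shift y,z 0.087 0.028
0.6 tip y,z 0.063 0.1  shift y,z 0.092 0.034
0.5 tip y,z 0.059 0.094  shift y,z 0.096 0.04
0.4 tip y,z 0.055 0.087  shift y,z 0.099 0.047
0.3 tip y,z 0.052 0.08  shift y,z 0.102 0.054
0.2 tip y,z 0.05 0.073  shift y,z 0.104 0.061
0.1 tip y,z 0.049 0.065  shift y,z 0.106 0.069
-0.0 tip y,z 0.048 0.058  shift y,z 0.106 0.076
```

Request:
{"name": "step_arm", "arguments": {
  "plan": [
    [[0,0.008,0.004],[0,0,0]],
    [[0,0.016,0.004],[0,0,0]],
    [[0,0.024,0.004],[0,0,0]],
    [[0,0.024,0.004],[0,0,0]],
    [[0,0.024,0.004],[0,0,0]]
  ]
}}

```text
time_s: 3.8
eef_pos: [0.5445, -0.0672, 0.1365]
eef_rot: [-0.0, 0.969, -0.248, 0.0]
wrist_force: [-0.2, -0.7, -0.1]
opening: 0.003
```

```bash
python3 - <<'E'
from h import *
print(turn(),tip(),telemetry.get_obs()['wrist_force'],telemetry.get_obs()['dq'].round(3))
E
```

```text
[-0.  -0.  -0.3] [-0.021   0.1301  0.1285] [-0.17833315 -0.69412896 -0.0621705 ] [ 0.011  0.007 -0.002  0.002  0.     0.001]
```

Request:
{"name": "step_arm", "arguments": {
  "plan": [
    [[0,0.009,0],[0,0,0]],
    [[0,0.017,0.0],[0,0,0]],
    [[0,0.024,0.001],[0,0,0]],
    [[0,0.031,0.003],[0,0,0]],
    [[0,0.038,0.006],[0,0,0]]
  ]
}}

```text
time_s: 4.3
eef_pos: [0.526, -0.1007, 0.13]
eef_rot: [0.0, 0.969, -0.247, 0.0]
wrist_force: [-0.2, 0.1, 1.6]
opening: 0.002
```

```bash
cat > look.py <<'E'
from h import *
import sys
k=sys.argv[1]
print(turn(),tip(),telemetry.get_obs()['wrist_force'].round(1))
ims=[]
for n,(y0,y1,x0,x1) in(("scene",(140,300,160,340)),("top",(110,270,200,380))):
    im=viewer.camera(n)[y0:y1,x0:x1,::-1]; ims.append(cv2.resize(im,None,fx=2.2,fy=2.2,interpolation=cv2.INTER_CUBIC))
cv2.imwrite(f"pics/{k}.png",np.hstack(ims))
E
python3 look.py a1
```

```text
[ 0.  -0.  -0.3] [-0.0214  0.0918  0.122 ] [-0.2  0.1  1.6]
```

View pics/a1.png

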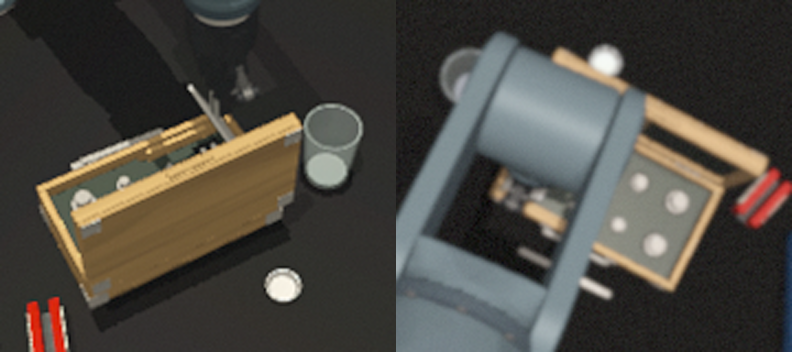

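The flap is tilting inward as planned (its edge is at about (190,88) to (240,135) in the scene half). I'll continue along the arc.

Request:
{"name": "step_arm", "arguments": {
  "plan": [
    [[0,0.007,0.002],[0,0,0]],
    [[0,0.013,0.006],[0,0,0]],
    [[0,0.019,0.011],[0,0,0]],
    [[0,0.024,0.016],[0,0,0]],
    [[0,0.029,0.022],[0,0,0]]
  ]
}}

```text
time_s: 4.9
eef_pos: [0.5122, -0.1261, 0.1077]
eef_rot: [0.0, 0.969, -0.247, 0.0]
wrist_force: [-0.0, -0.6, 1.5]
opening: -0.0
```

Request:
{"name": "step_arm", "arguments": {
  "plan": [
    [[0,0.004,0.006],[0,0,0]],
    [[0,0.007,0.013],[0,0,0]],
    [[0,0.01,0.02],[0,0,0]],
    [[0,0.012,0.027],[0,0,0]],
    [[0,0.013,0.031],[0,0,0]]
  ]
}}

```text
time_s: 5.4
eef_pos: [0.5057, -0.1369, 0.0761]
eef_rot: [-0.0, 0.969, -0.247, -0.0]
wrist_force: [-0.9, 0.3, 0.7]
opening: 0.003
```

```bash
python3 look.py a2
```

```text
[-0.   0.1 -0.3] [-0.022   0.0503  0.0681] [-0.9  0.3  0.7]
```

View pics/a2.png

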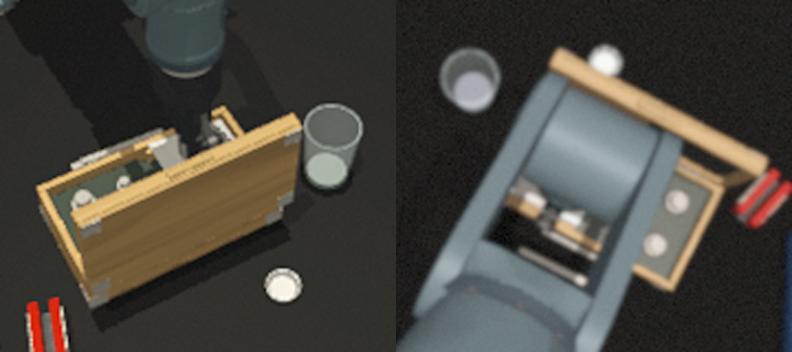

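Request:
{"name": "step_arm", "arguments": {
  "plan": [
    [[0,0.001,0.004],[0,0,0]],
    [[0,0.001,0.008],[0,0,0]],
    [[0,0.002,0.011],[0,0,0]],
    [[0,0.002,0.012],[0,0,0]],
    [[0,0.002,0.012],[0,0,0]]
  ]
}}

```text
time_s: 6.0
eef_pos: [0.5054, -0.1386, 0.0659]
eef_rot: [-0.0, 0.969, -0.247, 0.0]
wrist_force: [-3.0, 2.0, 8.4]
opening: -0.001
```

```bash
python3 look.py a3
```

```text
[-0.   0.  -0.2] [-0.0215  0.0487  0.0579] [-3.   2.   8.4]
```

View pics/a3.png

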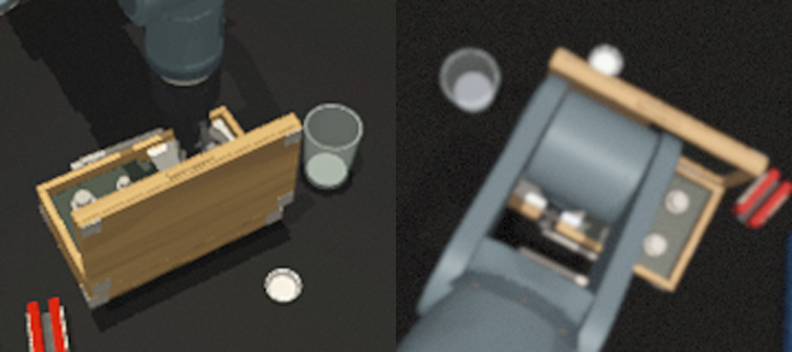

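Contact is 8 N at z = 0.058 m, which is the flap's flat height. I'll press slightly more, then lift and check.

Request:
{"name": "step_arm", "arguments": {
  "plan": [
    [[0,0,0.003],[0,0,0]],
    [[0,0,0.004],[0,0,0]],
    [[0,0,0.004],[0,0,0]],
    [[0,0,0.004],[0,0,0]]
  ]
}}

```text
time_s: 6.5
eef_pos: [0.5057, -0.1388, 0.0653]
eef_rot: [0.0, 0.969, -0.247, -0.0]
wrist_force: [-16.2, 7.0, 42.3]
opening: 0.002
```

Request:
{"name": "step_arm", "arguments": {
  "plan": [
    [[0,0,-0.04],[0,0,0]],
    [[0,0,-0.08],[0,0,0]],
    [[0,0,-0.12],[0,0,0]],
    [[0,0,-0.16],[0,0,0]],
    [[0,0,-0.2],[0,0,0]]
  ]
}}

```text
time_s: 7.0
eef_pos: [0.5049, -0.1385, 0.2626]
eef_rot: [-0.0, 0.969, -0.247, 0.0]
wrist_force: [0.4, 0.4, -1.2]
opening: -0.002
```

Request:
{"name": "step_arm", "arguments": {
  "plan": [
    [[0,-0.05,0],[0,0,0]],
    [[0,-0.1,0],[0,0,0]],
    [[0,-0.13,0],[0,0,0]],
    [[0,-0.13,0],[0,0,0]]
  ]
}}

```text
time_s: 7.4
eef_pos: [0.5684, -0.0213, 0.2609]
eef_rot: [-0.001, 0.969, -0.245, 0.0]
wrist_force: [0.4, 0.0, -0.4]
opening: 0.001
```

```bash
python3 look.py a4
```

```text
[-0.1  0.  -0. ] [-0.0218  0.1818  0.2529] [ 0.4  0.  -0.4]
```

View pics/a4.png

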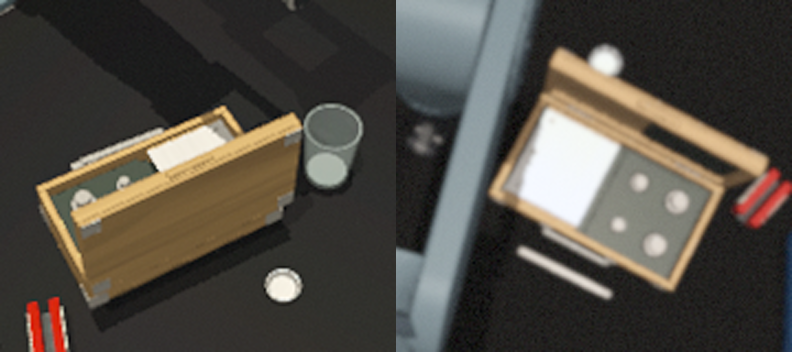

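The flap lies flat (white sheet in both views) and the case and lid have not moved. Next I go over and behind the lid.

Request:
{"name": "step_arm", "arguments": {
  "plan": [
    [[0.03,0.035,-0.01],[0,0,0]],
    [[0.06,0.07,-0.01],[0,0,0]],
    [[0.09,0.105,-0.01],[0,0,0]],
    [[0.12,0.145,-0.01],[0,0,0]],
    [[0.155,0.18,-0.01],[0,0,0]]
  ]
}}

```text
time_s: 8.0
eef_pos: [0.6159, -0.2604, 0.2711]
eef_rot: [0.0, 0.969, -0.248, -0.0]
wrist_force: [0.6, -0.1, 0.0]
opening: 0.003
```

Request:
{"name": "step_arm", "arguments": {
  "plan": [
    [[0,0,0],[0,0,0]],
    [[0,0,0.0],[0,0,0]]
  ]
}}

```text
time_s: 8.2
eef_pos: [0.6159, -0.2594, 0.2701]
eef_rot: [-0.0, 0.968, -0.249, -0.001]
wrist_force: [-0.4, -0.1, -0.3]
opening: -0.002
```

```bash
python3 look.py a5;python3 -c "
from h import *
print(shift([.132,0,.17])/1000)"
```

```text
[-0.   0.1 -0.5] [ 0.1332 -0.0052  0.2621] [-0.4 -0.1 -0.3]
[-0.0004 -0.0026  0.0928]
```

View pics/a5.png

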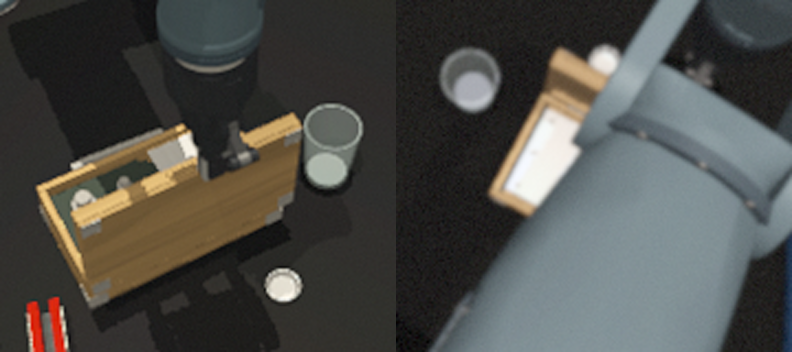

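Request:
{"name": "step_arm", "arguments": {
  "plan": [
    [[0,-0.003,0.03],[0,0,0]],
    [[0,-0.003,0.06],[0,0,0]],
    [[0,-0.003,0.092],[0,0,0]],
    [[0,-0.003,0.092],[0,0,0]],
    [[0,-0.003,0.092],[0,0,0]]
  ]
}}

```text
time_s: 8.8
eef_pos: [0.6186, -0.2531, 0.1797]
eef_rot: [-0.0, 0.969, -0.247, -0.0]
wrist_force: [0.0, 0.3, 0.6]
opening: -0.001
```

```bash
python3 look.py a6; python3 - <<'E'
from h import *
t=tip();print(t)
for th in np.arange(1.6,-.01,-.08):
    f=lidp(th,.115,0,.02); x,z=f[0]+.0145,f[2]
    print(round(th,2),"tip x,z",x.round(3),z.round(3)," shift x,z",(x-t[0]).round(3),(t[2]-z).round(3))
E
```

```text
[-0.   0.  -0.2] [0.1325 0.0017 0.1717] [0.  0.3 0.6]
[0.1343 0.0012 0.1739]
1.6 tip x,z 0.108 0.176  shift x,z -0.026 -0.002
1.52 tip x,z 0.099 0.178  shift x,z -0.036 -0.004
1.44 tip x,z 0.089 0.179  shift x,z -0.045 -0.005
1.36 tip x,z 0.08 0.179  shift x,z -0.054 -0.005
1.28 tip x,z 0.071 0.178  shift x,z -0.064 -0.004
1.2 tip x,z 0.061 0.176  shift x,z -0.073 -0.003
1.12 tip x,z 0.052 0.174  shift x,z -0.082 -0.0
1.04 tip x,z 0.044 0.171  shift x,z -0.091 0.003
0.96 tip x,z 0.035 0.168  shift x,z -0.099 0.006
0.88 tip x,z 0.027 0.163  shift x,z -0.108 0.011
0.8 tip x,z 0.019 0.158  shift x,z -0.116 0.015
0.72 tip x,z 0.011 0.153  shift x,z -0.123 0.021
0.64 tip x,z 0.004 0.147  shift x,z -0.13 0.027
0.56 tip x,z -0.002 0.14  shift x,z -0.137 0.034
0.48 tip x,z -0.008 0.133  shift x,z -0.143 0.041
0.4 tip x,z -0.014 0.125  shift x,z -0.148 0.049
0.32 tip x,z -0.018 0.117  shift x,z -0.153 0.057
0.24 tip x,z -0.022 0.109  shift x,z -0.157 0.065
0.16 tip x,z -0.026 0.1  shift x,z -0.16 0.074
0.08 tip x,z -0.029 0.091  shift x,z -0.163 0.083
-0.0 tip x,z -0.031 0.082  shift x,z -0.165 0.092
```

View pics/a6.png

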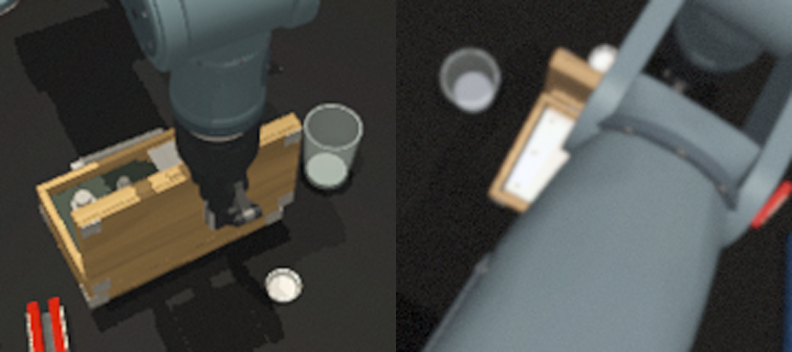

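Request:
{"name": "step_arm", "arguments": {
  "plan": [
    [[-0.009,0,-0.002],[0,0,0]],
    [[-0.018,0,-0.003],[0,0,0]],
    [[-0.026,0,-0.004],[0,0,0]],
    [[-0.034,0,-0.005],[0,0,0]],
    [[-0.034,0,-0.005],[0,0,0]]
  ]
}}

```text
time_s: 9.4
eef_pos: [0.5883, -0.2376, 0.1849]
eef_rot: [0.0, 0.969, -0.247, 0.0]
wrist_force: [0.3, 0.2, 0.0]
opening: 0.001
```

```bash
python3 look.py a7
```

```text
[ 0.  -0.  -0.3] [0.0985 0.0009 0.1769] [0.3 0.2 0. ]
```

View pics/a7.png

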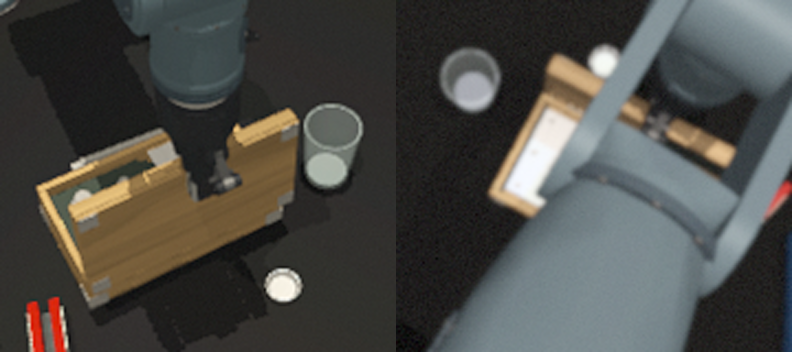

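Request:
{"name": "step_arm", "arguments": {
  "plan": [
    [[-0.01,0,-0.002],[0,0,0]],
    [[-0.019,0,-0.002],[0,0,0]],
    [[-0.028,0,-0.001],[0,0,0]],
    [[-0.038,0,0.001],[0,0,0]],
    [[-0.047,0,0.003],[0,0,0]]
  ]
}}

```text
time_s: 10.0
eef_pos: [0.547, -0.2151, 0.1815]
eef_rot: [0.0, 0.969, -0.247, 0.0]
wrist_force: [1.4, -1.7, 3.3]
opening: -0.002
```

```bash
python3 look.py a8
```

```text
[ 0.  -0.  -0.3] [0.0515 0.0011 0.1735] [ 1.4 -1.7  3.3]
```

View pics/a8.png

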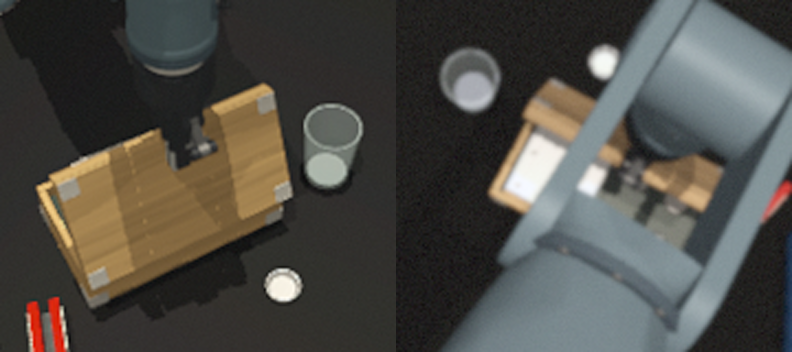

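The lid is swinging with the finger (about 1.1 rad), case still. Continuing the arc.

Request:
{"name": "step_arm", "arguments": {
  "plan": [
    [[-0.008,0,0.002],[0,0,0]],
    [[-0.017,0,0.006],[0,0,0]],
    [[-0.025,0,0.01],[0,0,0]],
    [[-0.033,0,0.015],[0,0,0]],
    [[-0.04,0,0.02],[0,0,0]]
  ]
}}

```text
time_s: 10.6
eef_pos: [0.5117, -0.1957, 0.1606]
eef_rot: [-0.0, 0.969, -0.247, -0.0]
wrist_force: [0.1, -0.6, 2.9]
opening: -0.002
```

Request:
{"name": "step_arm", "arguments": {
  "plan": [
    [[-0.007,0,0.006],[0,0,0]],
    [[-0.013,0,0.013],[0,0,0]],
    [[-0.019,0,0.02],[0,0,0]],
    [[-0.025,0,0.028],[0,0,0]],
    [[-0.029,0,0.036],[0,0,0]]
  ]
}}

```text
time_s: 11.1
eef_pos: [0.4863, -0.1819, 0.124]
eef_rot: [-0.0, 0.969, -0.247, -0.001]
wrist_force: [0.1, 0.1, 1.2]
opening: -0.004
```

```bash
python3 look.py a9
```

```text
[-0.   0.1 -0.3] [-0.0178  0.0015  0.116 ] [0.1 0.1 1.2]
```

View pics/a9.png

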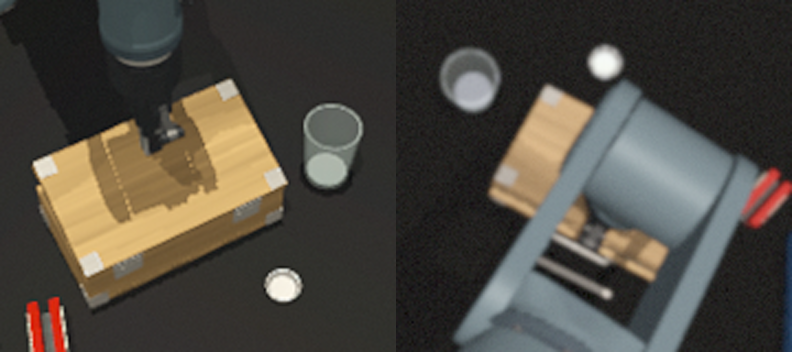

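Request:
{"name": "step_arm", "arguments": {
  "plan": [
    [[-0.004,0,0.007],[0,0,0]],
    [[-0.008,0,0.016],[0,0,0]],
    [[-0.011,0,0.024],[0,0,0]],
    [[-0.013,0,0.031],[0,0,0]],
    [[-0.013,0,0.034],[0,0,0]]
  ]
}}

```text
time_s: 11.7
eef_pos: [0.4748, -0.1756, 0.0899]
eef_rot: [-0.0, 0.969, -0.247, -0.001]
wrist_force: [-2.2, 1.8, 17.0]
opening: -0.001
```

Request:
{"name": "step_arm", "arguments": {
  "plan": [
    [[0,0,0.002],[0,0,0]],
    [[0,0,0.003],[0,0,0]],
    [[0,0,0.003],[0,0,0]],
    [[0,0,0.003],[0,0,0]],
    [[0,0,0.003],[0,0,0]]
  ]
}}

```text
time_s: 12.2
eef_pos: [0.4749, -0.1757, 0.0899]
eef_rot: [-0.0, 0.969, -0.247, -0.001]
wrist_force: [-10.3, 5.8, 23.2]
opening: -0.001
```

```bash
python3 look.py a10
```

```text
[ 0.   0.2 -0.2] [-0.0307  0.0016  0.0819] [-10.3   5.8  23.2]
```

View pics/a10.png

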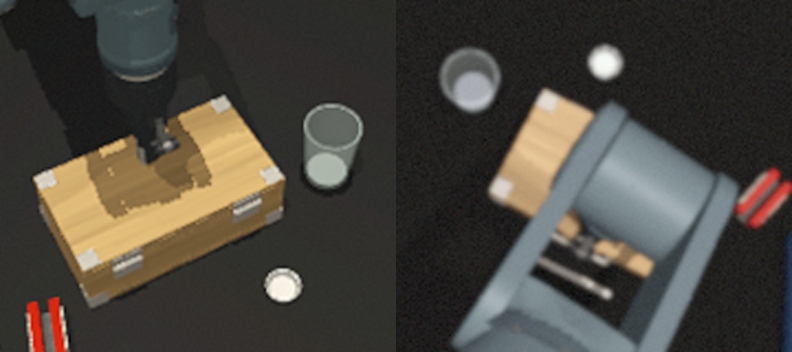

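The tip is at z = 0.082 m, the shut height, and the lid holds firm under 23 N. Retreat upward, look, and hand in.

Request:
{"name": "step_arm", "arguments": {
  "plan": [
    [[0,0,-0.03],[0,0,0]],
    [[0,0,-0.08],[0,0,0]],
    [[0,0,-0.12],[0,0,0]],
    [[0,0,-0.16],[0,0,0]],
    [[0,0,-0.2],[0,0,0]]
  ]
}}

```text
time_s: 12.8
eef_pos: [0.4755, -0.176, 0.2897]
eef_rot: [0.0, 0.969, -0.247, 0.0]
wrist_force: [0.3, -0.4, 0.1]
opening: -0.004
```

Request:
{"name": "step_arm", "arguments": {
  "plan": [
    [[0,-0.05,0],[0,0,0]],
    [[0,-0.1,0],[0,0,0]],
    [[0,-0.15,0],[0,0,0]],
    [[0,-0.2,0],[0,0,0]],
    [[0,-0.2,0],[0,0,0]]
  ]
}}

```text
time_s: 13.3
eef_pos: [0.573, 0.0047, 0.2877]
eef_rot: [-0.001, 0.97, -0.244, 0.0]
wrist_force: [-1.0, -1.3, -0.2]
opening: -0.003
```

```bash
cat > chk.py <<'E'
from h import *
ims=[]
for n,(y0,y1,x0,x1) in(("scene",(140,300,160,340)),("top",(110,270,200,380))):
    im=viewer.camera(n)[y0:y1,x0:x1,::-1]; im=cv2.resize(im,None,fx=2.2,fy=2.2,interpolation=cv2.INTER_CUBIC)
    for z in(0,.082):
        q=(proj(n,world(S,np.array([[a*.07,b*.125,z] for a,b in((1,1),(1,-1),(-1,-1),(-1,1))])))-(x0,y0)+.5)*2.2
        cv2.polylines(im,[q.round().astype(int)],True,(0,255,0),1)
    ims.append(im)
cv2.imwrite("pics/end.png",np.hstack(ims)); o=telemetry.get_obs(); print(o['time_s'],o['wrist_force'],tip())
E
python3 chk.py
```

```text
13.4 [-0.6611978  -1.18469987  0.25613375] [-0.0294  0.2025  0.2795]
```

View pics/end.png

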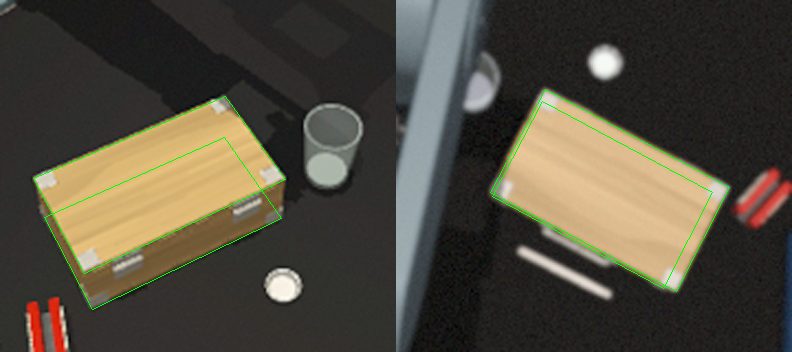

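The shut lid matches the predicted outline at the original pose (the top corners line up in both views), and the bystanders are where they were.

```bash
python3 -c "
from bench import ticket
print(ticket.hand_in())"
```

```text
the job is handed in; nothing more can be done
None
```

The weight set is closed: the flap is folded flat and the lid is shut on top. I handed the job in at about 13.4 s of the 48 s allowed; no verdict is reported.

- **Flap:** I pushed it over from outside with the shut fingers. It stopped with the fingertip at a height of 58 mm, the flat height, and stayed there under a brief press of 42 N on the wrist sensor. The pictures then showed it flat with the lid still upright.
- **Lid:** I swung it over from behind at about 0.8 rad/s. Pressed with 23 N, its top was at 82 mm, which is fully shut.
- **Last pictures, with the arm clear:** the shut lid matches the outline predicted from the case's starting position to about a pixel in both views. The tweezers, dish, magnet and beaker look unmoved. The multimeter was almost entirely outside this last crop, so I did not check it at the end. The weights are hidden under the lid and could not be seen, but nothing stopped the lid from closing fully.
- **Slips:** my first move was written in millimetres instead of metres. The per-row limit kept it to a harmless move through free air.

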